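# Weigh a pan of castings on the spring scale

### The arm

A 6-joint arm with a two-finger parallel gripper is mounted at the origin on the work surface. World frame = base frame: x ahead of the robot, y to its left, z up, the work surface at z = 0. Lengths are in m, angles in degrees, forces in N, time in s.
With the tool pointing down it reaches from about 0.375 to 0.9 m from the base axis. Payload 3.1 kg.
Tool frame: the origin (TCP) lies midway between the tips of the shut fingers; the grasp point (between the pads) lies 19 mm behind it; z points along the fingers, y is the line along which they close (so a half turn about z gives the same grasp; the last joint's range is limited). The gripper opens to 87 mm and grips with 3 to 60 N. Pads are 19 mm wide; open, the fingers measure 117 mm over their backs; the gripper's body (75 mm by 190 mm) begins 51 mm behind the grasp point.
Start: joints at [58.814, 30.224, 82.088, -0, 67.689, -10.227], TCP at [0.224, 0.584, 0.223] pointing down, gripper open.
Joint ranges: [-176.69, 176.69], [-43.24, 126.21], [12.49, 139.97], [-82, 262], [0, 151.66], [-163.58, 163.58]. Speed limits (degrees/s): [159.86, 159.86, 180, 180, 180, 180].

### API

Orientations are given as a 3x3 rotation matrix whose columns are the frame's x, y, z axes.
In Python, from rig import bot, viewer, workorder, read_state gives the robot as it stands (bot), with the cameras (viewer), the readings as plain functions and the job (workorder).
- The arm moves only by the shell command python3 steer.py, which reads ROWS from standard input. ROWS is one flat JSON list of numbers that holds 1 to 20 rows one after another, with no inner brackets; each row has 7 numbers: dx, dy, dz in shares of 1 m (1.0 is 1 m), then a rotation vector rx, ry, rz in normalised numbers (1 is 90 degrees), then the opening from 0.0 (shut) to 1.0 (fully open); each row is the pose to reach, as a shift and turn from the pose commanded when the command began, along the tool's axes at that moment; what a row does not reach only later rows make up. A row lasts 1/10 s, in which the tool goes at most 0.05 m and 8.59 degrees, less where a joint would pass 70% of its speed; a pose out of reach is approached as far as the arm can. The fingers move at their own pace and stop on an object; the grip force is fixed at half the most. Time passes only in rows, so rows that do not move let the fingers close. It prints the time, the measured TCP pose, the force, the opening and the grip force at its end. Input that does not fit is refused with a message, and nothing moves.
- read_state(): the state, without advancing time (a new reading comes with each control period).
- viewer.capture(name): name is "side" or "top"; returns a dict with "color" (480x640x3 uint8, red, green, blue), "K" (3x3 intrinsics, pixels), "view" (4x4, takes a point from world to camera coordinates). Camera axes: x right, y up, looking along -z (the intrinsics and any distortion apply to the point x, -y, -z); pixel columns grow to the right and rows downward; lengths in m; the calibration is good to about 2 mm. A picture is of the moment at which its call begins. There is no depth.
- workorder.hand_in(): hands the job in; it is judged then, once.
The state is a dict: "time_s": time; "joint_positions": joint angles; "qvel": joint speeds; "tau": joint torques, N m; "position": TCP position; "tcp_rot": TCP orientation; "force": force on the tool from outside, world axes, zero at the start; "moment": the same for the moment, N m; "opening": opening from 0.0 (shut) to 1.0 (fully open); "grasp_force": force on a finger pad.
Only numpy, scipy, OpenCV 4.12 (cv2) and the standard library are available. Lean on these libraries where they do the work, as an engineer would, in place of code of your own. Each camera call takes 0.05 s, during which the arm holds its last target. There are 200 camera calls.

### The job

Weigh the pan of castings: first free the spring scale by turning the wing knob on top of its column until it is well past its locked position (nothing shows which way it loosens, so feel for it). Then hang the pan by its wire bail on the scale's hook and let the spring take the weight slowly, letting go only when it carries the load, so that the pointer never jumps. Leave the pan hanging freely and still, and do not disturb the other things on the bench.

Things in the scene. Friction and masses are not known exactly. Their poses are not given: they have to be found in the camera images.
- pan: The load: loose open steel pan 90 (own x) x 110 (own y) x 40 mm, brass castings fixed in it, 0.2 to 0.45 kg (varies, not told). A stiff 7 mm wire bail in its own y-z plane rises from own y = +-50 mm to 75 mm height, then slopes up to an apex over the middle, 115 mm above the underside. On a stem over the apex: a black grip block. Origin: centre of the underside, z up. Same either way round.
- pan_grip (a point): Centre of the pan's grip block, 154 mm above the pan's underside, 39 mm above the bail's apex; axes as the pan's. The block is 20 (own x) x 24 (own y) x 34 (z) mm. Grip it across own y: the fingers then stay clear of the hook.
- bail_top (a point): The bail's apex (centre of the wire), under which the hook takes the pan; 115 mm above the pan's underside.
- stand: Fixed spring scale: grey base 140 x 130 x 14 mm, column 50 x 50 mm, 270 mm tall at the origin (centre of the underside). Its hook arm sticks out to its own -x; own y is level, across the arm. A white graduated plate with a pointer is on its own -y side.
- hook_saddle (a point): Where the bail's apex lies when hung: 125 mm out from the column's axis to the stand's own -x, 220 mm above the bench when empty; axes as the stand's; rides down with the hook. Hook: 7 mm wire in the stand's x-z plane, open upward, about 26 mm wide; its outer tip rises 22 mm above this point, its arm 10 mm. The bail lies across it: pan's y parallel to the stand's y, either way round.
- carriage (a joint): Travel of the sprung hook and pointer in m: 0 empty at the top stop, grows downward to 0.075 at the bottom stop. The first 0.4 N does not move it, then it sinks 14 mm per newton (70 N/m), lightly damped. While the lock's catch is under it, it cannot sink more than about 1 mm.
- lock (a joint): Angle of the wing knob on top of the column in rad: 0 to 0.12 locked (catch under the hook's carriage), largest 1.35; the catch is well clear from 0.9. A hard stop at 0. Which way loosens is not marked and need not be the usual one: one way soon meets the stop, the other turns on against slight friction (0.06 N m).
- lock_grip (a point): On the knob's vertical axis (the column's axis), 296 mm above the bench, the height to grip; turns with the knob. The knob's wing is 42 mm long along this point's x, 12 mm thick along its y, from 278 to 308 mm above the bench.
- bur_block: Bystander: wooden block with upright burs, 70 x 150 x 30 mm, burs 45 mm above it. Origin: underside.
- parts_box: Bystander: open divided plastic box, 120 x 160 x 55 mm. Origin: underside.
- paste_jar: Bystander: round glass jar, 60 mm across, 75 mm tall. Origin: underside.
- casting: Bystander: small brass turned casting, 44 mm across, 50 mm tall. Origin: underside.
- file: Bystander: hand tool with wooden handle lying down, 200 mm long.
- hammer: Bystander: hammer lying down, 260 mm long.

How it is judged:
By the outcome, as a careful person would: the job done as asked, in the order asked, and still so for the second after the job is handed in, with the robot touching nothing.
It also fails if it takes over 59 s, if anything falls off the work surface, if the arm or the gripper's body presses on something with over 40 N, if the wrist force passes 120 N, or if a joint passes its speed limit or range.

## Working session

There is one attempt and no reset: what is moved stays moved. The work goes in short steps, Python scripts to look and compute and a shell command to move; the robot and the scene stay as the last step left them, time stands still between calls to the robot, and variables do not carry over. Pictures are saved under pics/ and viewed, at most 10 in all, crops included, and the job is handed in when it is done.

```bash
ls; mkdir -p pics; python3 - <<'E'
from rig import bot, viewer, workorder, read_state
import cv2,numpy as np,pickle
d={}
for n in("side","top"):
    c=viewer.capture(n);d[n]=c;cv2.imwrite(f"pics/{n}0.png",c["color"][:,:,::-1])
    print(n,c["K"],c["view"],[k for k in c])
pickle.dump(d,open("d0.pkl","wb"))
s=read_state();print(s["time_s"],s["position"],s["tcp_rot"],s["force"])
E
```

```text
pics
rig.py
steer.py
side [[549.33056013   0.         315.95684502]
 [  0.         549.33056013 233.17913161]
 [  0.           0.           1.        ]] [[ 0.85260021 -0.52209804 -0.02205713 -0.48049331]
 [ 0.35262714  0.54367317  0.76162562 -0.35333221]
 [-0.38565138 -0.65714011  0.64764179 -1.28789564]
 [ 0.          0.          0.          1.        ]] ['color', 'K', 'view']
top [[461.5898406    0.         321.62081911]
 [  0.         461.5898406  243.4725083 ]
 [  0.           0.           1.        ]] [[-8.24610102e-04 -9.99999657e-01  8.02954693e-05 -2.20003003e-02]
 [ 9.73088035e-01 -7.83915820e-04  2.30432337e-01 -5.94669045e-01]
 [-2.30432195e-01  2.68151394e-04  9.73088347e-01 -1.13344175e+00]
 [ 0.00000000e+00  0.00000000e+00  0.00000000e+00  1.00000000e+00]] ['color', 'K', 'view']
0.1 [0.22318617 0.58308245 0.22166681] [[-9.33844457e-01  3.57677934e-01 -1.01304427e-03]
 [ 3.57679203e-01  9.33843005e-01 -1.68212549e-03]
 [ 3.44365131e-04 -1.93318843e-03 -9.99998072e-01]] [ 0.31081635 -0.07560183 -0.28219693]
```

View pics/side0.png

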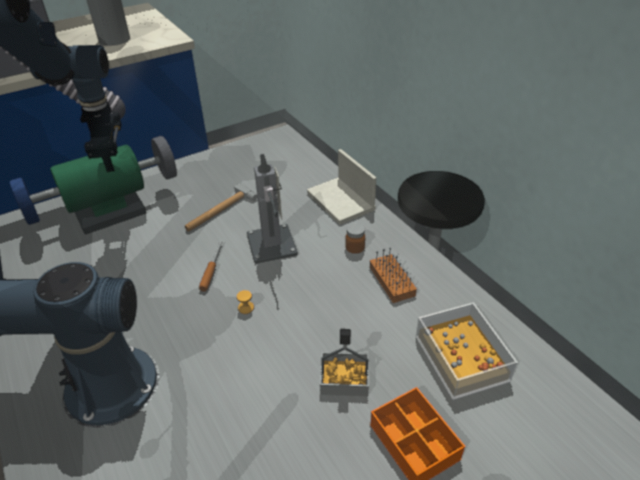

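View pics/top0.png

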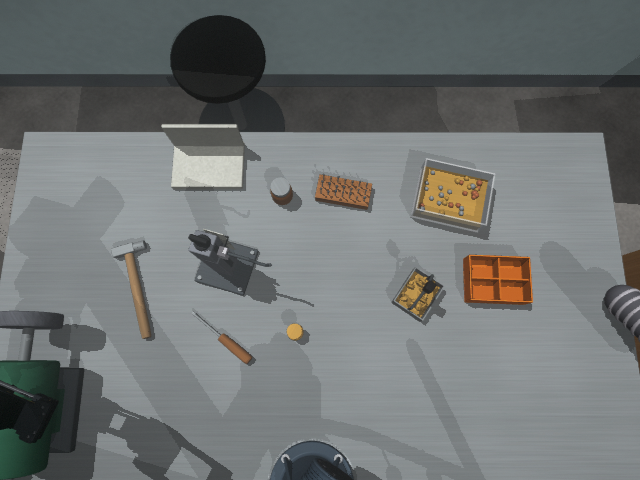

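The side view shows the stand at about (270,205), the pan at (345,375) with its black grip at (345,337). In the top view the stand base is at about (227,265) with the knob at (203,240) and the hook pointing right to (268,264); the pan is at (419,295). Next I'll enlarge these regions.

```bash
python3 - <<'E'
import cv2,numpy as np,pickle
d=pickle.load(open("d0.pkl","rb"))
def crop(n,x,y,w,h): return cv2.resize(d[n]["color"][y:y+h,x:x+w,::-1],(400,300),interpolation=cv2.INTER_CUBIC)
a=np.vstack([np.hstack([crop("side",200,145,160,120),crop("top",170,215,120,90)]),np.hstack([crop("side",305,320,80,80*3//4+0),crop("top",380,255,80,60)])])
cv2.imwrite("pics/c0.png",a)
E
```

```text
(no output)
```

View pics/c0.png

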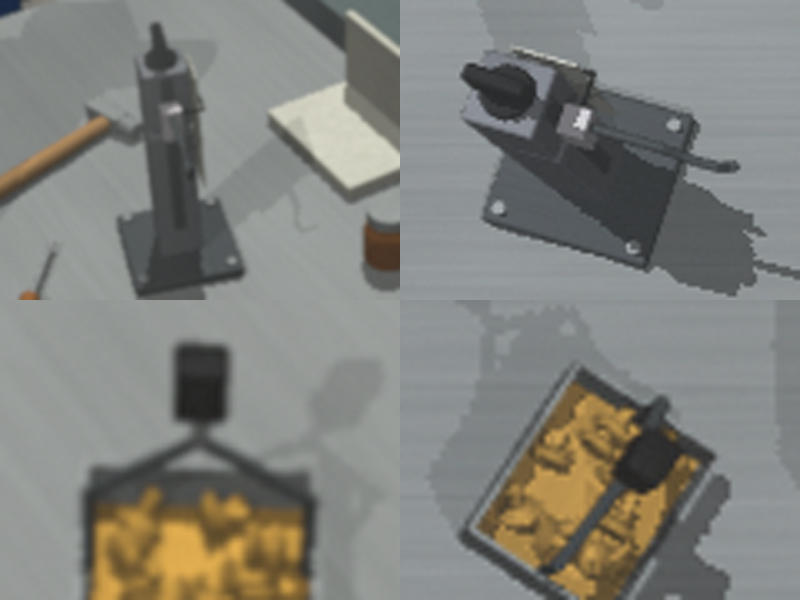

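The crops show the knob wing in the top crop from (465,75) to (530,100), pointing left along roughly the hook's line. The hook runs from (595,125) to (735,165) with its tip there. The pan rim corners are at (577,366), (714,457) and (465,535), with the bail parallel to the long side and the grip block at (650,455). I'll measure these now.

```bash
cat > h.py <<'E'
import numpy as np,cv2,pickle
def ray(c,u,v):
    K,V=c["K"],c["view"];R,t=V[:3,:3],V[:3,3]
    x=(u-K[0,2])/K[0,0];y=(v-K[1,2])/K[1,1]
    return -R.T@t, R.T@np.array([x,-y,-1.])
def plane(c,u,v,z):
    o,d=ray(c,u,v);return o+d*(z-o[2])/d[2]
def tri(c1,p1,c2,p2):
    o1,d1=ray(c1,*p1);o2,d2=ray(c2,*p2)
    s=np.linalg.lstsq(np.stack([d1,-d2],1),o2-o1,rcond=None)[0]
    a,b=o1+s[0]*d1,o2+s[1]*d2;return (a+b)/2,np.linalg.norm(a-b)
def proj(c,P):
    q=c["view"][:3,:3]@P+c["view"][:3,3];return c["K"][0,2]-c["K"][0,0]*q[0]/q[2],c["K"][1,2]+c["K"][1,1]*q[1]/q[2]
def blob(c,x,y,w,h,thr=60):
    m=(c["color"][y:y+h,x:x+w].max(2)<thr).astype(np.uint8)
    n,l,s,ce=cv2.connectedComponentsWithStats(m);i=1+np.argmax(s[1:,4]);return ce[i]+[x,y],s[i]+[x,y,0,0,0]
E
python3 - <<'E'
from h import *
np.set_printoptions(precision=4,suppress=True)
d=pickle.load(open("d0.pkl","rb"));T,S=d["top"],d["side"]
f=lambda x,y:(170+(x-400)/10*3,215+y*.3)
print("base corners");C=[plane(T,*f(*p),.014) for p in((692,118),(650,268),(485,218))]
for c in C:print(c)
ce=(C[0]+C[2])/2;print("base centre",ce,[np.linalg.norm(C[i]-C[i+1]) for i in(0,1)])
a=C[1]-C[2];print("base y-ish edge dir",np.degrees(np.arctan2(a[1],a[0])))
a=C[1]-C[0];print("other edge",np.degrees(np.arctan2(a[1],a[0])))
sc=[plane(T,*f(*p),.016) for p in((674,125),(498,208))];print("screw mid",(sc[0]+sc[1])/2)
print("hooktip",plane(T,*f(735,165),.242)," arm",plane(T,*f(600,128),.23))
w=[plane(T,*f(*p),.308) for p in((467,72),(532,95))];print("wing",w)
for p in((461,122),(548,155),(490,50),(590,72)):print("coltop",plane(T,*f(*p),.27))
g=lambda x,y:(380+(x-400)/5,255+(y-300)/5)
P=[plane(T,*g(*p),.04) for p in((577,366),(714,457),(465,535))]
ce=(P[1]+P[2])/2;print("pan centre",ce,np.linalg.norm(P[0]-P[1]),np.linalg.norm(P[0]-P[2]))
a=P[2]-P[0];print("pan y dir",np.degrees(np.arctan2(a[1],a[0])));a=P[1]-P[0];print("pan x dir",np.degrees(np.arctan2(a[1],a[0])))
bt,s1=blob(T,422,275,18,20,50);bs,s2=blob(S,335,325,20,22,60);print("block",bt,s1,bs,s2,tri(T,bt,S,bs))
print("knob tri",tri(T,f(500,90),S,(262.8,162)))
E
```

```text
base corners
[0.5886 0.1516 0.014 ]
[0.4661 0.1813 0.014 ]
[0.5064 0.3154 0.014 ]
base centre [0.5475 0.2335 0.014 ] [np.float64(0.1260303941819845), np.float64(0.14002830311140643)]
base y-ish edge dir -106.7383678614627
other edge 166.3774547338846
screw mid [0.5482 0.2354 0.016 ]
hooktip [0.5064 0.09   0.242 ]  arm [0.534  0.1825 0.23  ]
wing [array([0.5531, 0.2514, 0.308 ]), array([0.5383, 0.21  , 0.308 ])]
coltop [0.5294 0.2643 0.27  ]
coltop [0.5077 0.207  0.27  ]
coltop [0.5775 0.2485 0.27  ]
coltop [0.5626 0.1826 0.27  ]
pan centre [ 0.4658 -0.2733  0.04  ] 0.08451214281534777 0.1085886032952294
pan y dir 144.96503226929732
pan x dir -124.88479476837374
block [429.0556 286.7556] [423 281  13  12  90] [344.9683 336.5079] [341 330   9  15 126] (array([ 0.4704, -0.2776,  0.1503]), np.float64(0.0013453450619604337))
knob tri (array([0.5467, 0.234 , 0.2923]), np.float64(0.0028795241062712085))
```

Units first: turns go in shares of 90 degrees. So 86 degrees / 90 = 0.9556.

```bash
echo '[0,0,-0.05,0,0,0,1,0,0,-0.1,0,0,0,1,-0.2,-0.1,-0.14,0,0,0.4778,1,-0.2,-0.1,-0.14,0,0,0.4778,1,-0.2,-0.1,-0.14,0,0,0.4778,1,-0.2,-0.1,-0.14,0,0,0.4778,1,-0.2,-0.1,-0.14,0,0,0.4778,1,-0.427,-0.211,-0.14,0,0,0.9556,0.6,-0.427,-0.211,-0.14,0,0,0.9556,0.6,-0.427,-0.211,-0.14,0,0,0.9556,0.6,-0.427,-0.211,-0.14,0,0,0.9556,0.6,-0.427,-0.211,-0.14,0,0,0.9556,0.6,-0.427,-0.211,-0.14,0,0,0.9556,0.6,-0.427,-0.211,-0.14,0,0,0.9556,0.6,-0.427,-0.211,-0.14,0,0,0.9556,0.6]' | python3 steer.py
python3 - <<'E'
from rig import bot, viewer, workorder, read_state
import cv2,numpy as np
from h import *
np.set_printoptions(precision=4,suppress=True)
s=read_state();print(s["position"],s["tcp_rot"],s["joint_positions"],s["force"],s["moment"])
d={n:viewer.capture(n) for n in("side","top")}
pickle.dump(d,open("d1.pkl","wb"))
f=lambda n,x,y:cv2.resize(d[n]["color"][y:y+90,x:x+120,::-1],(400,300),interpolation=cv2.INTER_CUBIC)
cv2.imwrite("pics/c1.png",np.hstack([f("side",200,125),f("top",170,200)]))
E
```

```text
time_s: 1.6
position: [0.5457, 0.2345, 0.3621]
tcp_rot: [[0.29, 0.957, -0.002], [0.957, -0.29, 0.0], [-0.0, -0.002, -1.0]]
force: [0.1, -0.6, 0.1]
opening: 0.605
grasp_force: 0.0
[0.5457 0.2345 0.3621] [[ 0.2903  0.9569 -0.0017]
 [ 0.9569 -0.2903  0.0004]
 [-0.0002 -0.0018 -1.    ]] [12.4653 20.6505 75.7178  0.0415 83.725  29.3377] [ 0.1221 -0.6044  0.1099] [-0.1258  0.0897  0.0183]
```

View pics/c1.png

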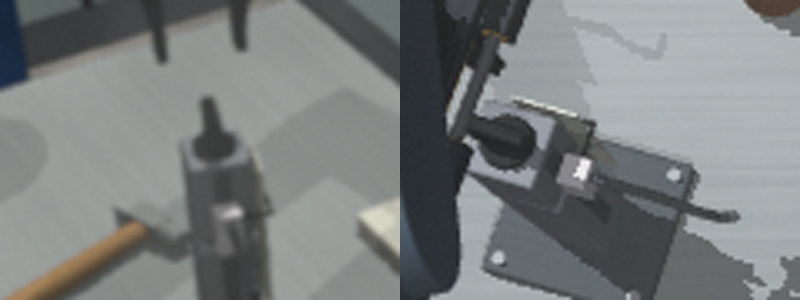

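Side crop: fingers at columns about 160 and 240 straddle the knob at (210,120). Top crop: fingers sit above the knob at (500,140). I'll go down and close.

```bash
echo '[0,0,0.04,0,0,0,0.6,0,0,0.065,0,0,0,0.6,0,0,0.083,0,0,0,0.6,0,0,0.083,0,0,0,0.6,0,0,0.083,0,0,0,0.3,0,0,0.083,0,0,0,0,0,0,0.083,0,0,0,0,0,0,0.083,0,0,0,0,0,0,0.083,0,0,0,0,0,0,0.083,0,0,0,0]' | python3 steer.py
python3 -c "
from rig import bot, viewer, workorder, read_state
s=read_state();print(s['force'],s['moment'])"
```

```text
time_s: 2.7
position: [0.5487, 0.2333, 0.2801]
tcp_rot: [[0.292, 0.956, 0.005], [0.956, -0.292, -0.001], [0.001, 0.005, -1.0]]
force: [7.8, -2.5, -5.5]
opening: 0.144
grasp_force: 4.8
[ 7.76908728 -2.53660818 -5.50644029] [-0.55416154 -1.21871877 -0.02971491]
```

To row units: 6 degrees / 90 = 0.0667.

```bash
echo '[0,0.003,0,0,0,0,0,0,0.003,0,0,0,0,0,0,0.003,0,0,0,0,0,0,0.003,0,0,0,0,0]' | python3 steer.py
python3 -c "
from rig import bot, viewer, workorder, read_state
s=read_state();print(s['force'],s['moment'])"
echo '[0,0,0,0,0,0.0333,0,0,0,0,0,0,0.0667,0,0,0,0,0,0,0.0667,0]' | python3 steer.py
python3 -c "
from rig import bot, viewer, workorder, read_state
s=read_state();print(s['force'],s['moment'])"
```

```text
time_s: 3.1
position: [0.5489, 0.2333, 0.28]
tcp_rot: [[0.291, 0.957, -0.001], [0.957, -0.291, 0.0], [0.0, -0.001, -1.0]]
force: [-3.7, 1.8, 5.9]
opening: 0.134
grasp_force: 30.0
[-3.65654824  1.80601262  5.89628434] [0.08215572 0.66465964 0.09125116]
time_s: 3.4
position: [0.5488, 0.2333, 0.28]
tcp_rot: [[0.391, 0.92, -0.001], [0.92, -0.391, 0.0], [-0.0, -0.001, -1.0]]
force: [-3.2, -0.2, 5.4]
opening: 0.131
grasp_force: 30.0
[-3.21314864 -0.15143035  5.3531315 ] [ 0.05775502  0.73230003 -0.07787736]
```

To row units: 8 degrees / 90 = 0.0889.

```bash
echo '[0,0,0,0,0,0.0444,0,0,0,0,0,0,0.0889,0,0,0,0,0,0,0.0889,0]' | python3 steer.py
python3 -c "
from rig import bot, viewer, workorder, read_state
s=read_state();print(s['force'],s['moment'])"
```

```text
time_s: 3.7
position: [0.5487, 0.2334, 0.28]
tcp_rot: [[0.515, 0.857, -0.002], [0.857, -0.515, 0.001], [-0.0, -0.002, -1.0]]
force: [-3.7, 0.7, 5.8]
opening: 0.132
grasp_force: 30.0
[-3.72086423  0.66146849  5.8236487 ] [ 0.09571399  0.76518652 -0.02621827]
```

No resistance at 14° and the opening is unchanged, so this is the loosening direction. I'll carry on to about 68°.

To row units: 54 degrees / 90 = 0.6.

```bash
echo '[0,0,0,0,0,0.0667,0,0,0,0,0,0,0.1333,0,0,0,0,0,0,0.2,0,0,0,0,0,0,0.2667,0,0,0,0,0,0,0.3333,0,0,0,0,0,0,0.4,0,0,0,0,0,0,0.4667,0,0,0,0,0,0,0.5333,0,0,0,0,0,0,0.6,0,0,0,0,0,0,0.6,0,0,0,0,0,0,0.6,0]' | python3 steer.py
python3 -c "
from rig import bot, viewer, workorder, read_state
s=read_state();print(s['force'],s['moment'])"
```

```text
time_s: 4.8
position: [0.5482, 0.2341, 0.28]
tcp_rot: [[0.996, 0.088, -0.002], [0.088, -0.996, 0.002], [-0.002, -0.002, -1.0]]
force: [-4.3, 2.1, 5.2]
opening: 0.14
grasp_force: 30.0
[-4.29350121  2.14819062  5.21703152] [ 0.42930042  0.99496878 -0.06208293]
```

To row units: -50 degrees / 90 = -0.5556.

```bash
echo '[0,0,0,0,0,0,0.7,0,0,0,0,0,0,0.7,0,0,0,0,0,0,0.7,0,0,0,0,0,0,0.7,0,0,-0.04,0,0,0,0.7,0,0,-0.08,0,0,0,0.7,0,0,-0.08,0,0,0,0.7]' | python3 steer.py
echo '[-0.061,0.25,0,0,0,-0.2778,0.8,-0.061,0.25,0,0,0,-0.2778,0.8,-0.061,0.25,0,0,0,-0.2778,0.8,-0.061,0.25,0,0,0,-0.2778,0.8,-0.061,0.25,0,0,0,-0.2778,0.8,-0.122,0.5,0,0,0,-0.5556,0.8,-0.122,0.5,0,0,0,-0.5556,0.8,-0.122,0.5,0,0,0,-0.5556,0.8,-0.122,0.5,0,0,0,-0.5556,0.8,-0.122,0.5,0,0,0,-0.5556,0.8,-0.122,0.5,0.04,0,0,-0.5556,0.8,-0.122,0.5,0.08,0,0,-0.5556,0.8,-0.122,0.5,0.12,0,0,-0.5556,0.8,-0.122,0.5,0.12,0,0,-0.5556,0.8,-0.122,0.5,0.12,0,0,-0.5556,0.8]' | python3 steer.py
python3 - <<'E'
from rig import bot, viewer, workorder, read_state
import cv2,numpy as np
from h import *
np.set_printoptions(precision=4,suppress=True)
s=read_state();print(s["position"],s["joint_positions"],s["force"],s["moment"])
d={n:viewer.capture(n) for n in("side","top")}
pickle.dump(d,open("d2.pkl","wb"))
f=lambda n,x,y,w,h:cv2.resize(d[n]["color"][y:y+h,x:x+w,::-1],(400,300),interpolation=cv2.INTER_CUBIC)
cv2.imwrite("pics/c2.png",np.vstack([np.hstack([f("side",285,290,120,90),f("top",370,235,120,90)]),np.hstack([f("side",220,135,120,90),f("top",170,215,120,90)])]))
E
```

```text
time_s: 5.5
position: [0.5532, 0.2337, 0.3659]
tcp_rot: [[0.996, 0.088, 0.013], [0.088, -0.996, 0.003], [0.013, -0.002, -1.0]]
force: [0.6, -0.2, 1.0]
opening: 0.659
grasp_force: 0.0
time_s: 7.0
position: [0.4721, -0.2759, 0.2395]
tcp_rot: [[0.573, 0.82, -0.001], [0.82, -0.573, 0.001], [0.0, -0.001, -1.0]]
force: [0.7, 0.3, 0.8]
opening: 0.799
grasp_force: 0.0
[ 0.4721 -0.2759  0.2395] [-42.0124  23.0471  92.2161  -0.0029  64.8058  -7.0467] [0.7201 0.2901 0.7738] [-0.0744  0.0308  0.0174]
```

View pics/c2.png

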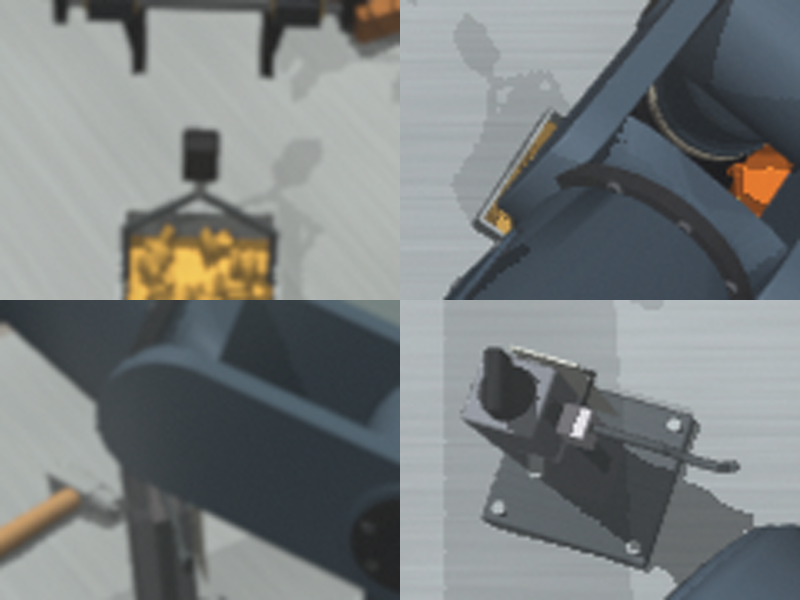

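The knob now points up in the top crop (495,370), about 68° round, and the catch has swung clear. In the side crop the fingers (138 and 267) are centred on the grip block (200,155). Now I'll grip it.

```bash
echo '[0,0,0.04,0,0,0,0.8,0,0,0.08,0,0,0,0.8,0,0,0.102,0,0,0,0.8,0,0,0.102,0,0,0,0.5,0,0,0.102,0,0,0,0.2,0,0,0.102,0,0,0,0.1,0,0,0.102,0,0,0,0.1,0,0,0.102,0,0,0,0,0,0,0.102,0,0,0,0,0,0,0.102,0,0,0,0,0,0,0.102,0,0,0,0,0,0,0.102,0,0,0,0]' | python3 steer.py
python3 -c "
from rig import bot, viewer, workorder, read_state
s=read_state();print(s['force'],s['moment'])"
```

```text
time_s: 8.3
position: [0.4719, -0.2756, 0.1379]
tcp_rot: [[0.573, 0.82, -0.0], [0.82, -0.573, 0.0], [0.0, -0.0, -1.0]]
force: [-0.7, 1.0, 5.3]
opening: 0.271
grasp_force: 30.0
[-0.73220635  1.00353044  5.29971374] [0.07082345 0.28485958 0.03554131]
```

```bash
echo '[0,0,-0.01,0,0,0,0,0,0,-0.03,0,0,0,0,0,0,-0.06,0,0,0,0,0,0,-0.09,0,0,0,0,0,0,-0.12,0,0,0,0,0,0,-0.144,0,0,0,0,0,0,-0.144,0,0,0,0,0,0,-0.144,0,0,0,0]' | python3 steer.py
python3 - <<'E'
from rig import bot, viewer, workorder, read_state
import cv2,numpy as np
from h import *
s=read_state();print(s["position"],s["joint_positions"],s["force"],s["moment"])
d={n:viewer.capture(n) for n in("side","top")}
pickle.dump(d,open("d3.pkl","wb"))
a=pickle.load(open("d0.pkl","rb"));b=pickle.load(open("d2.pkl","rb"))
f=lambda c,x,y,w,h:cv2.resize(c["color"][y:y+h,x:x+w,::-1],(400,300),interpolation=cv2.INTER_CUBIC)
cv2.imwrite("pics/c3.png",np.vstack([np.hstack([f(a["side"],250,165,60,45),f(b["top"],220,240,60,45)]),np.hstack([f(d["side"],285,250,120,90),f(d["side"],240,140,80,60)])]))
E
```

```text
time_s: 9.1
position: [0.4716, -0.2754, 0.2808]
tcp_rot: [[0.573, 0.82, -0.001], [0.82, -0.573, 0.001], [0.0, -0.001, -1.0]]
force: [-0.2, -0.1, -4.6]
opening: 0.275
grasp_force: 30.0
[ 0.47161235 -0.2753912   0.28082819] [-4.20089435e+01  2.03553549e+01  8.92977044e+01 -3.62224100e-04
  7.04044779e+01 -7.04884371e+00] [-0.23721308 -0.14159655 -4.63033338] [-0.04464615  0.12309783 -0.05169159]
```

View pics/c3.png

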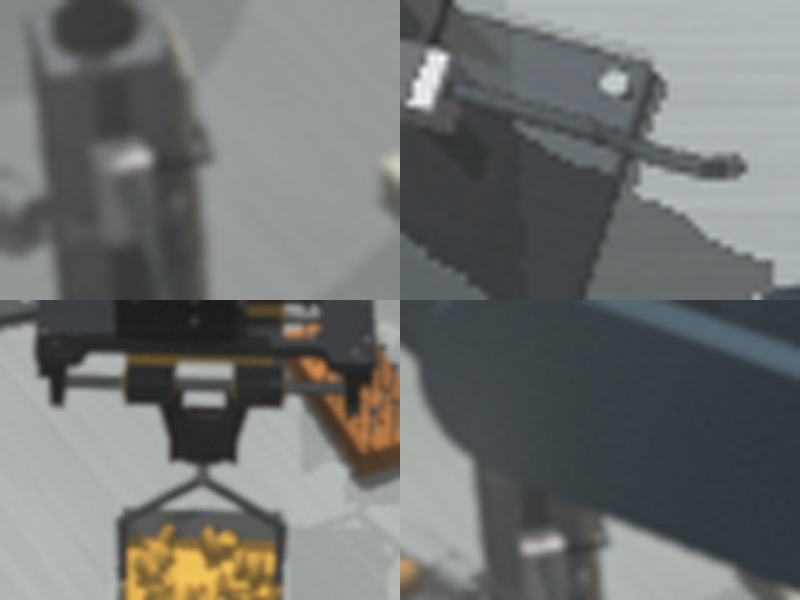

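Bottom-left: the pan hangs straight in the gripper, with the bail apex at crop (202,480). Top-right: the hook arm runs from (455,95) to its bend at (705,170), with the tip at (740,163).

```bash
python3 - <<'E'
from h import *
np.set_printoptions(precision=4,suppress=True)
b=pickle.load(open("d2.pkl","rb"))["top"]
f=lambda x,y:(220+(x-400)/400*60-.0,240+y/300*45)
b_=np.array([.0018,.001,0])
A=plane(b,*f(455,93),.23)+b_;B=plane(b,*f(640,150),.23)+b_;C=plane(b,*f(705,168),.213)+b_;D=plane(b,*f(740,165),.242)+b_
ax=np.array([.549,.234,0])
for P in(A,B,C,D):
    v=P-ax;print(P,np.degrees(np.arctan2(v[1],v[0])),np.hypot(v[0],v[1]))
v=B-A;print(np.degrees(np.arctan2(v[1],v[0])))
for th in(-105,-106,-107):
    t=np.radians(th);print(th,ax[:2]+.125*np.array([np.cos(t),np.sin(t)]), proj(b,np.r_[ax[:2]+.125*np.array([np.cos(t),np.sin(t)]),.22]-b_))
E
```

```text
[0.5345 0.1874 0.23  ] -107.26245117589605 0.04879697200258734
[0.515  0.1247 0.23  ] -107.2782066891945 0.11444655020315277
[0.5121 0.1049 0.213 ] -105.96636309465427 0.13424991993761698
[0.5076 0.0899 0.242 ] -106.01649342341526 0.14996408221660304
-107.28991767531784
-105 [0.5166 0.1133] (np.float64(261.73405065263813), np.float64(262.6258772543162))
-106 [0.5145 0.1138] (np.float64(261.44745885292247), np.float64(263.54518921194256))
-107 [0.5125 0.1145] (np.float64(261.144443890885), np.float64(264.46077846885333))
```

To row units: -18.7 degrees / 90 = -0.2078.

```bash
echo '[0.01,-0.006,0,0,0,0,0,0.03,-0.018,-0.002,0,0,-0.0222,0,0.06,-0.036,-0.002,0,0,-0.0444,0,0.09,-0.054,-0.002,0,0,-0.0667,0,0.12,-0.072,-0.002,0,0,-0.0889,0,0.15,-0.09,-0.002,0,0,-0.1111,0,0.18,-0.108,-0.002,0,0,-0.1333,0,0.21,-0.126,-0.002,0,0,-0.1556,0,0.24,-0.144,-0.002,0,0,-0.1778,0,0.26,-0.156,-0.002,0,0,-0.2,0,0.27,-0.162,-0.002,0,0,-0.2078,0,0.274,-0.165,-0.002,0,0,-0.2078,0,0.274,-0.165,-0.002,0,0,-0.2078,0,0.274,-0.165,-0.002,0,0,-0.2078,0,0.274,-0.165,-0.002,0,0,-0.2078,0]' | python3 steer.py
python3 - <<'E'
from rig import bot, viewer, workorder, read_state
import cv2,numpy as np
from h import *
np.set_printoptions(precision=4,suppress=True)
s=read_state();print(s["position"],s["tcp_rot"],s["force"],s["moment"])
d={n:viewer.capture(n) for n in("side","top")}
pickle.dump(d,open("d4.pkl","wb"))
f=lambda c,x,y,w,h:cv2.resize(c["color"][y:y+h,x:x+w,::-1],(400,300),interpolation=cv2.INTER_CUBIC)
cv2.imwrite("pics/c4.png",np.hstack([f(d["side"],235,145,120,90),f(d["top"],210,225,120,90)]))
E
```

```text
time_s: 10.7
position: [0.4939, 0.0423, 0.2835]
tcp_rot: [[0.282, 0.96, -0.0], [0.96, -0.282, -0.0], [-0.0, -0.0, -1.0]]
force: [-0.3, 0.8, -3.9]
opening: 0.273
grasp_force: 30.0
[0.4939 0.0423 0.2835] [[ 0.2816  0.9595 -0.0001]
 [ 0.9595 -0.2816 -0.0004]
 [-0.0004 -0.     -1.    ]] [-0.3372  0.8237 -3.8511] [-0.0586  0.0301 -0.0111]
```

View pics/c4.png

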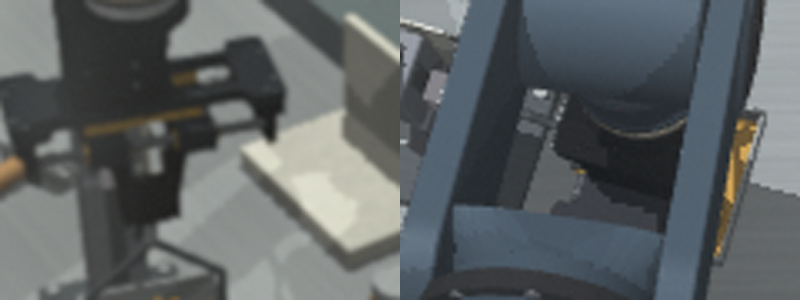

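Side crop: the pan hangs from the gripper with its bail apex at (155,245), in front of the column and clear of everything. The top view is hidden by the arm. I'll slide the bail over the hook tip slowly, checking the force.

```bash
echo '[0.008,0,0,0,0,0,0,0.016,0,0,0,0,0,0,0.024,0,0,0,0,0,0,0.032,0,0,0,0,0,0,0.04,-0.001,0,0,0,0,0,0.046,-0.001,0,0,0,0,0,0.052,-0.001,0,0,0,0,0,0.058,-0.001,0,0,0,0,0,0.058,-0.001,0,0,0,0,0]' | python3 steer.py
echo '[0.005,0,0,0,0,0,0,0.01,0,0,0,0,0,0,0.0135,0,0,0,0,0,0,0.0135,0,0,0,0,0,0,0.0135,0,0,0,0,0,0,0.0135,0,0,0,0,0,0]' | python3 steer.py
python3 - <<'E'
from rig import bot, viewer, workorder, read_state
import cv2,numpy as np
from h import *
np.set_printoptions(precision=4,suppress=True)
s=read_state();print(s["position"],s["force"],s["moment"])
c=viewer.capture("side")
f=lambda c,x,y,w,h:cv2.resize(c["color"][y:y+h,x:x+w,::-1],(800,600),interpolation=cv2.INTER_CUBIC)
cv2.imwrite("pics/c5.png",f(c,235,145,100,75))
E
```

```text
time_s: 11.7
position: [0.5094, 0.1, 0.2836]
tcp_rot: [[0.279, 0.96, 0.0], [0.96, -0.279, 0.0], [0.0, 0.0, -1.0]]
force: [-0.7, -0.8, -4.0]
opening: 0.276
grasp_force: 30.0
time_s: 12.3
position: [0.5128, 0.1121, 0.2835]
tcp_rot: [[0.28, 0.96, -0.0], [0.96, -0.28, -0.0], [-0.0, -0.0, -1.0]]
force: [-0.2, 0.1, -4.5]
opening: 0.273
grasp_force: 30.0
[0.5128 0.1121 0.2835] [-0.2283  0.118  -4.4539] [-0.1077  0.0732  0.0038]
```

View pics/c5.png

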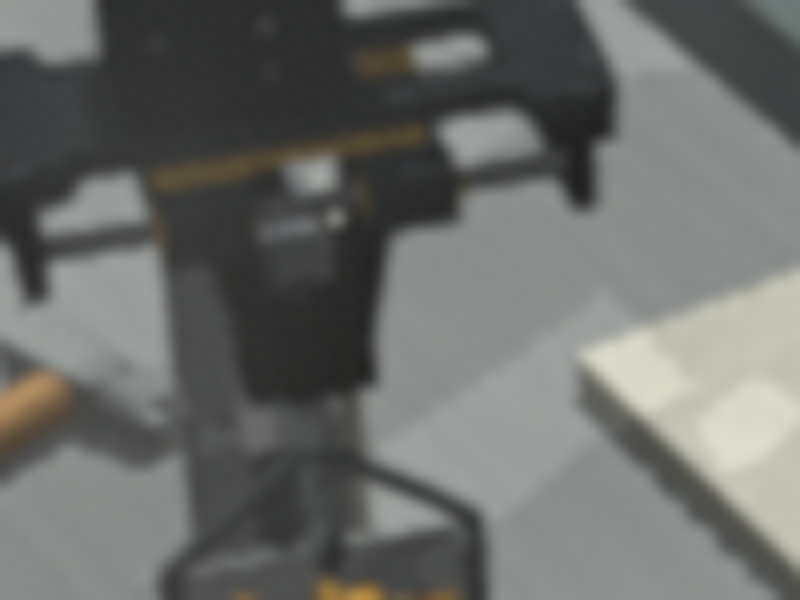

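The bail apex is at (318,455) and the dark hook wire shows through the window below it at (330,550). No contact force yet. I'll lower to contact.

```bash
echo '[0,0,0.008,0,0,0,0,0,0,0.016,0,0,0,0,0,0,0.024,0,0,0,0,0,0,0.03,0,0,0,0,0,0,0.034,0,0,0,0,0,0,0.034,0,0,0,0]' | python3 steer.py
echo '[0,0,0.003,0,0,0,0,0,0,0.006,0,0,0,0,0,0,0.009,0,0,0,0,0,0,0.012,0,0,0,0,0,0,0.015,0,0,0,0,0,0,0.018,0,0,0,0,0,0,0.018,0,0,0,0,0,0,0.018,0,0,0,0]' | python3 steer.py
python3 -c "
from rig import bot, viewer, workorder, read_state
s=read_state();print(s['force'],s['moment'])"
```

```text
time_s: 12.95
position: [0.5124, 0.1122, 0.2487]
tcp_rot: [[0.28, 0.96, -0.002], [0.96, -0.28, -0.0], [-0.001, -0.002, -1.0]]
force: [-0.0, 0.3, -4.2]
opening: 0.275
grasp_force: 30.0
time_s: 13.75
position: [0.5133, 0.1122, 0.2317]
tcp_rot: [[0.28, 0.96, 0.001], [0.96, -0.28, 0.0], [0.0, 0.001, -1.0]]
force: [2.1, -1.0, -2.7]
opening: 0.272
grasp_force: 30.0
[ 2.14129184 -0.99225633 -2.68815786] [-0.05056008 -0.18523531 -0.01707926]
```

```bash
echo '[0,0.001,0,0,0,0,0,0,0.002,0,0,0,0,0,0,0.002,0,0,0,0,0,0,0.002,0,0,0,0,0]' | python3 steer.py
python3 -c "
from rig import bot, viewer, workorder, read_state
s=read_state();print(s['force'],s['moment'])"
echo '[0,0,0.004,0,0,0,0,0,0,0.008,0,0,0,0,0,0,0.012,0,0,0,0,0,0,0.016,0,0,0,0,0,0,0.016,0,0,0,0,0,0,0.016,0,0,0,0]' | python3 steer.py
python3 -c "
from rig import bot, viewer, workorder, read_state
s=read_state();print(s['force'],s['moment'])"
```

```text
time_s: 14.15
position: [0.514, 0.1119, 0.2313]
tcp_rot: [[0.28, 0.96, -0.002], [0.96, -0.28, 0.0], [-0.0, -0.002, -1.0]]
force: [-1.1, 1.8, -2.8]
opening: 0.276
grasp_force: 30.0
[-1.12136332  1.84454613 -2.76308284] [ 0.12700188  0.34927338 -0.01784838]
time_s: 14.75
position: [0.5142, 0.1118, 0.2153]
tcp_rot: [[0.28, 0.96, -0.002], [0.96, -0.28, 0.0], [-0.0, -0.002, -1.0]]
force: [-4.8, 3.0, -2.1]
opening: 0.272
grasp_force: 30.0
[-4.82329019  3.00755301 -2.10643288] [ 0.3607735   0.77878291 -0.03530505]
```

```bash
echo '[0,-0.001,0,0,0,0,0,0,-0.0015,0,0,0,0,0,0,-0.0015,0,0,0,0,0]' | python3 steer.py
python3 -c "
from rig import bot, viewer, workorder, read_state
s=read_state();print(s['force'],s['moment'])"
echo '[0,0,0.004,0,0,0,0,0,0,0.008,0,0,0,0,0,0,0.012,0,0,0,0,0,0,0.016,0,0,0,0,0,0,0.016,0,0,0,0,0,0,0.016,0,0,0,0]' | python3 steer.py
python3 -c "
from rig import bot, viewer, workorder, read_state
s=read_state();print(s['force'],s['moment'])"
```

```text
time_s: 15.05
position: [0.5139, 0.1119, 0.2159]
tcp_rot: [[0.28, 0.96, 0.002], [0.96, -0.28, -0.0], [0.0, 0.002, -1.0]]
force: [-2.0, 1.9, -2.0]
opening: 0.277
grasp_force: 30.0
[-2.00026959  1.87817298 -1.95001333] [0.10191803 0.50463249 0.02814487]
time_s: 15.65
position: [0.5138, 0.112, 0.1996]
tcp_rot: [[0.28, 0.96, 0.001], [0.96, -0.28, -0.0], [0.0, 0.001, -1.0]]
force: [-0.1, 0.6, -0.0]
opening: 0.272
grasp_force: 30.0
[-0.09610153  0.61127917 -0.02467508] [0.070184   0.22446718 0.0397709 ]
```

```bash
for i in 1 2; do echo '[0,0,0,0,0,0,0]' | python3 steer.py | grep force:; done; echo '[0,0,0.002,0,0,0,0,0,0,0.004,0,0,0,0,0,0,0.004,0,0,0,0]' | python3 steer.py|egrep 'pos|^force:';for i in 1 2 3; do echo '[0,0,0,0,0,0,0]' | python3 steer.py | grep ^force:; done; echo '[0,0,0.002,0,0,0,0,0,0,0.004,0,0,0,0,0,0,0.004,0,0,0,0]' | python3 steer.py|egrep 'pos|^force:';for i in 1 2 3; do echo '[0,0,0,0,0,0,0]' | python3 steer.py | grep ^force:; done
```

```text
force: [-0.4, 0.2, -1.0]
grasp_force: 30.0
force: [-0.3, 0.7, 0.1]
grasp_force: 30.0
position: [0.5138, 0.112, 0.1954]
force: [0.4, 0.8, -0.5]
force: [-0.0, -0.1, 0.5]
force: [0.4, -0.0, -0.4]
force: [0.4, -0.4, -0.2]
position: [0.5137, 0.112, 0.1914]
force: [1.2, -1.1, 0.2]
force: [1.6, 0.5, -0.7]
force: [1.1, -0.0, 0.5]
force: [1.3, -0.2, -0.3]
```

```bash
echo '[0,0.0006,0,0,0,0,0,0,0.0006,0,0,0,0,0,0,0.0006,0,0,0,0,0]' | python3 steer.py|egrep '^force:';for i in 1 2 3 4 5 6 7 8; do echo '[0,0,0,0,0,0,0]' | python3 steer.py | egrep '^force:'; done;  echo '[0,0,0.002,0,0,0,0,0,0,0.004,0,0,0,0,0,0,0.004,0,0,0,0]' | python3 steer.py|egrep 'pos|^force:';for i in 1 2 3 4 5 6 7 8; do echo '[0,0,0,0,0,0,0]' | python3 steer.py | egrep ^force:; done
```

```text
force: [0.9, 1.3, -0.3]
force: [0.6, -0.6, -0.1]
force: [0.5, 1.1, 0.4]
force: [0.7, 1.2, -0.4]
force: [0.7, 0.7, 1.0]
force: [-0.3, 0.2, -0.3]
force: [1.3, 0.9, -0.5]
force: [0.4, 0.9, -0.8]
force: [0.2, 1.3, 0.2]
position: [0.5138, 0.112, 0.1872]
force: [-0.5, 2.3, 0.4]
force: [-0.6, -0.9, -0.1]
force: [0.3, 1.3, 0.9]
force: [-0.6, 0.7, 0.8]
force: [-0.6, 0.9, 0.8]
force: [-0.2, 0.4, -0.0]
force: [-0.9, 0.7, 1.0]
force: [-0.0, 1.8, 0.3]
force: [-0.6, 1.7, -0.4]
```

```bash
echo '[0,0,0,0,0,0,0.29,0,0,0,0,0,0,0.3,0,0,0,0,0,0,0.31,0,0,0,0,0,0,0.32,0,0,0,0,0,0,0.33,0,0,0,0,0,0,0.34]' | python3 steer.py; echo '[0,0,0,0,0,0,0.36,0,0,0,0,0,0,0.38,0,0,0,0,0,0,0.4,0,0,0,0,0,0,0.42,0,0,0,0,0,0,0.44,0,0,0,0,0,0,0.46,0,0,0,0,0,0,0.48,0,0,0,0,0,0,0.5,0,0,0,0,0,0,0.54,0,0,0,0,0,0,0.58]' | python3 steer.py
python3 - <<'E'
from rig import bot, viewer, workorder, read_state
import cv2
c=viewer.capture("side")
cv2.imwrite("pics/c6.png",cv2.resize(c["color"][140:260,220:380,::-1],(800,600),interpolation=cv2.INTER_CUBIC))
E
```

```text
time_s: 19.85
position: [0.514, 0.1119, 0.1876]
tcp_rot: [[0.28, 0.96, 0.0], [0.96, -0.28, -0.0], [-0.0, 0.0, -1.0]]
force: [0.9, -0.5, 0.1]
opening: 0.333
grasp_force: 0.0
time_s: 20.85
position: [0.5139, 0.1119, 0.1875]
tcp_rot: [[0.28, 0.96, -0.0], [0.96, -0.28, 0.0], [-0.0, -0.0, -1.0]]
force: [0.6, 0.1, 0.2]
opening: 0.553
grasp_force: 0.0
```

View pics/c6.png

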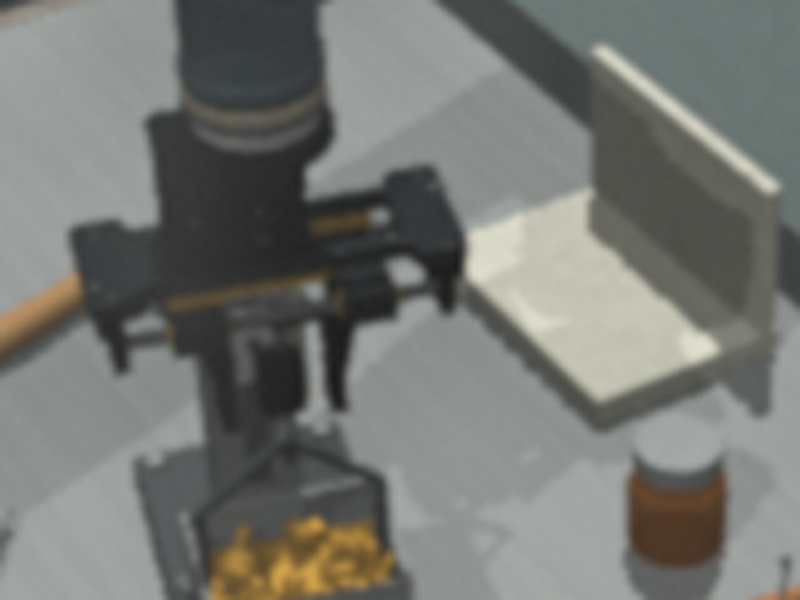

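The pan hangs from the hook with the block at (283,375) free between the fingers (228 and 337). I'll retreat straight up, then outward.

```bash
echo '[0,0,-0.01,0,0,0,0.6,0,0,-0.03,0,0,0,0.6,0,0,-0.06,0,0,0,0.6,0,0,-0.09,0,0,0,0.6,0,0,-0.13,0,0,0,0.6,0,0,-0.17,0,0,0,0.6,-0.04,0,-0.19,0,0,0,0.6,-0.08,0,-0.19,0,0,0,0.6,-0.12,0,-0.19,0,0,0,0.6,-0.16,0,-0.19,0,0,0,0.6,-0.2,0,-0.19,0,0,0,0.6,-0.24,0,-0.19,0,0,0,0.6,-0.28,0,-0.19,0,0,0,0.6,-0.28,0,-0.19,0,0,0,0.6,-0.28,0,-0.19,0,0,0,0.6,-0.28,0,-0.19,0,0,0,0.6,-0.28,0,-0.19,0,0,0,0.6]' | python3 steer.py
python3 - <<'E'
from rig import bot, viewer, workorder, read_state
import cv2,numpy as np
from h import *
L=[]
for i in range(6):
    c=viewer.capture("side");L.append(c)
print([np.abs(a["color"][140:300,220:330].astype(int)-L[-1]["color"][140:300,220:330]).mean().round(2) for a in L])
t=viewer.capture("top")
f=lambda c,x,y,w,h:cv2.resize(c["color"][y:y+h,x:x+w,::-1],(400,300),interpolation=cv2.INTER_CUBIC)
cv2.imwrite("pics/c7.png",np.hstack([f(c,220,140,160,120),f(t,150,200,200,150)]))
E
```

```text
time_s: 22.6
position: [0.4358, -0.1556, 0.3778]
tcp_rot: [[0.278, 0.961, 0.0], [0.961, -0.278, 0.0], [0.0, 0.0, -1.0]]
force: [-0.5, -0.1, -0.2]
opening: 0.595
grasp_force: 0.0
[np.float64(1.08), np.float64(1.03), np.float64(0.96), np.float64(0.85), np.float64(0.74), np.float64(0.0)]
```

View pics/c7.png

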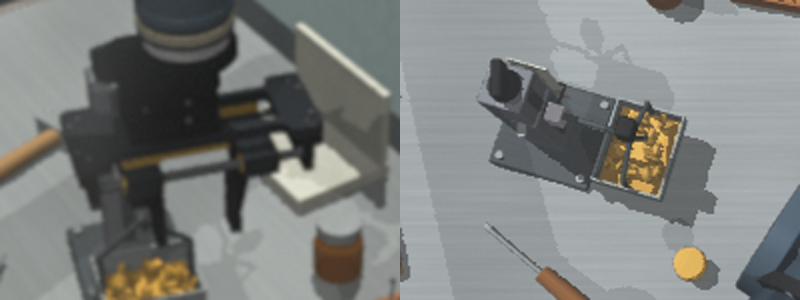

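The pan hangs free on the hook, level and square: block at crop (628,125), neighbours undisturbed. I'll wait and check that it is still.

```bash
echo '[0,0,0,0,0,0,0.6,0,0,0,0,0,0,0.6,0,0,0,0,0,0,0.6,0,0,0,0,0,0,0.6,0,0,0,0,0,0,0.6,0,0,0,0,0,0,0.6,0,0,0,0,0,0,0.6,0,0,0,0,0,0,0.6,0,0,0,0,0,0,0.6,0,0,0,0,0,0,0.6,0,0,0,0,0,0,0.6,0,0,0,0,0,0,0.6,0,0,0,0,0,0,0.6,0,0,0,0,0,0,0.6,0,0,0,0,0,0,0.6,0,0,0,0,0,0,0.6,0,0,0,0,0,0,0.6,0,0,0,0,0,0,0.6,0,0,0,0,0,0,0.6,0,0,0,0,0,0,0.6]' | python3 steer.py | head -1
cat > m.py <<'E'
from rig import bot, viewer, workorder, read_state
from h import *
import cv2
L=[viewer.capture("top")["color"] for i in range(16)]
g=[cv2.cvtColor(a,cv2.COLOR_RGB2GRAY)[245:300,245:300].astype(np.float32) for a in L]
r=[cv2.cvtColor(a,cv2.COLOR_RGB2GRAY)[310:350,280:310].astype(np.float32) for a in L]
for x in(g,r):
    print([tuple(np.round(cv2.phaseCorrelate(x[0],b)[0],2)) for b in x[1:]])
E
python3 m.py
```

```text
time_s: 24.95
[(np.float64(-0.01), np.float64(0.01)), (np.float64(0.01), np.float64(0.02)), (np.float64(0.0), np.float64(0.01)), (np.float64(0.01), np.float64(0.01)), (np.float64(-0.0), np.float64(0.01)), (np.float64(0.0), np.float64(0.01)), (np.float64(-0.01), np.float64(0.01)), (np.float64(0.0), np.float64(0.02)), (np.float64(0.0), np.float64(0.02)), (np.float64(-0.0), np.float64(0.02)), (np.float64(0.01), np.float64(0.02)), (np.float64(-0.01), np.float64(0.03)), (np.float64(0.0), np.float64(0.02)), (np.float64(0.0), np.float64(0.02)), (np.float64(0.0), np.float64(0.01))]
[(np.float64(-0.01), np.float64(0.01)), (np.float64(-0.02), np.float64(-0.02)), (np.float64(-0.01), np.float64(0.02)), (np.float64(-0.02), np.float64(0.03)), (np.float64(-0.01), np.float64(-0.0)), (np.float64(-0.02), np.float64(0.01)), (np.float64(-0.02), np.float64(0.0)), (np.float64(-0.02), np.float64(-0.0)), (np.float64(-0.01), np.float64(0.01)), (np.float64(0.01), np.float64(-0.0)), (np.float64(-0.03), np.float64(0.01)), (np.float64(-0.01), np.float64(0.01)), (np.float64(0.02), np.float64(0.03)), (np.float64(-0.06), np.float64(0.01)), (np.float64(-0.02), np.float64(-0.02))]
```

The pan is still: the image shift over 0.75 s is below 0.03 px, the same as for the fixed reference.

```bash
python3 -c "
from rig import bot, viewer, workorder, read_state
print(workorder.hand_in())"
```

```text
the job is handed in; nothing more can be done
None
```

The job is handed in at about 26 s of the 59 s allowed: the scale is unlocked (knob turned about 68°), the pan hangs free and still on the hook, the spring took the load gradually with no visible jump at release, and no bystander looked disturbed.

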